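# Index a sample carousel and swing the sensor over the beaker

### The arm

A 6-joint arm with a two-finger parallel gripper is mounted at the origin on a cart in front of the work surface, level with it; the furniture and walls round the work are solid. World frame = base frame: x ahead of the robot, y to its left, z up, the work surface at z = 0. Lengths are in mm, angles in rad, forces in N, time in s.
With the tool pointing down it reaches from about 275 to 725 mm from the base axis. Payload 5.6 kg.
Tool frame: the origin (TCP) lies at the very end of the fingers, on their centre line; the grasp point (between the pads) lies manip.pinch_z behind it (manip.pinch_z is the distance from the TCP to the grasp point, in mm); z points along the fingers, y is the line along which they close (so a half turn about z gives the same grasp; the last joint's range is limited). The gripper opens to 85 mm and grips with 20 to 120 N. Pads are 22 mm wide; open, the fingers measure 114 mm over their backs; the gripper's body (76 mm by 85 mm) begins 54 mm behind the grasp point. The pads swing forward as they close: fully open they stand 13 mm farther back than shut.
Start: joints at [-1.052, 0.255, 0.108, 0, -1.424, -0.285], TCP at [127.442, -535.025, 231.283] pointing down, gripper open.
Joint ranges: [-2.95, 2.95], [-1.21, 1.97], [-1.09, 1.5], [-2.87, 1.71], [-2.94, -0.07], [-3.05, 3.05]. Speed limits (rad/s): [2.57, 2.57, 3.14, 3.14, 3.14, 3.14].

### API

Orientations are given as a unit quaternion [w, x, y, z].
In Python, from plant import manip gives the robot as it stands. Calls block until the motion is done:
- manip.reach(position, orientation): joint-space move of the TCP to a pose.
- manip.movel(position, rot=None, vel=150, threshold=None): straight line of the TCP; rot=None keeps the orientation; vel is the mean speed in mm/s. With threshold (N) it stops when the force on the tool has changed by that much, and returns True; else False.
- manip.move_joints(angles): joint-space move.
- manip.gripper_open() and manip.clamp(grasp_force=None): open the fingers fully, or close them until they stop; grasp_force is the grip in N (None keeps the last).
- manip.wait(seconds).
- manip.inverse_kinematics(position, orientation): joint angles nearest the present ones, or None.
- manip.state(): the state.
- manip.snapshot(name): name is "scene" or "side" or "wrist"; returns a dict with "img" (384x512x3 uint8, red, green, blue), "K" (3x3 intrinsics, pixels), "D" ([k1, k2, p1, p2, k3] as OpenCV has them; the pictures are not rectified), "world_to_cam" (4x4, takes a point from world to camera coordinates). Camera axes: x right, y up, looking along -z (the intrinsics and any distortion apply to the point x, -y, -z); pixel columns grow to the right and rows downward; lengths in mm; the calibration is good to about 2 mm. A picture is of the moment at which its call begins. There is no depth.
A pose or a line that the arm cannot do raises manip.PlanningError and nothing moves.
- manip.close_job(): hands the job in; it is judged then, once.
The state is a dict: "time_s": time; "joint_pos": joint angles; "qvel": joint speeds; "joint_efforts": joint torques, N m; "ee_pos": TCP position; "orientation": TCP orientation; "force": force on the tool from outside, world axes, zero at the start; "wrist_torque": the same for the moment, N m; "width": finger opening in mm; "finger_force": force on a finger pad.
Only numpy, scipy, OpenCV 4.12 (cv2) and the standard library are available. Lean on these libraries where they do the work, as an engineer would, in place of code of your own. Each camera call takes 0.05 s, during which the arm holds its last target. There are 200 camera calls.

### The job

With a fingertip, push a spoke of the carousel round until the open glass beaker stands at the reading station, centred on the line of the foot bar that runs out to the sensor post. Then push the post's swing arm round until its sensor head is centred above the beaker. Do not touch or lift the vessels in the carousel, and leave the other things on the bench where they are.

Things in the scene. Friction and masses are not known exactly. Their poses are not given: they have to be found in the camera images.
- carousel: The turning part of the carousel: hub (38 mm wide, top at 140 mm), three spokes and, lower down between them, three seats 100 mm from the axis (shallow cups 75 mm wide, floor at 22 mm, rim at 36 mm). Origin on its upright axis at the bench surface, z up, x along the first spoke; turns with it. It turns either way without a stop in reach, takes about 1.5 N at a spoke and stays where it is left.
- spoke0 (a point): Point on the centre line of the first spoke, 90 mm from the axis, 125 mm high. A spoke is a level steel bar 10 mm thick that runs out from the hub, ending in a 17 mm black ball 110 mm from the axis. The seats lie 60 degrees to either side of each spoke.
- spoke1 (a point): The same point of the second spoke (120 degrees counter-clockwise of the first).
- spoke2 (a point): The same point of the third spoke (240 degrees counter-clockwise of the first).
- stand: The fixed stand: a grey foot disc under the carousel, 130 mm wide, origin on the carousel's axis at the bench surface; its own x points along the foot bar (30 mm wide, 10 mm high) to the sensor post, 200 mm from the axis.
- station (a point): The reading station, fixed: the point above the foot bar, 100 mm from the carousel's axis and 100 mm from the post's axis, at the height of the seat floors (22 mm).
- post (a point): Point on the upright axis of the sensor post (16 mm thick; the arm's collar on it is 28 mm wide, top at 163 mm), at the height of the swing arm's centre line, 150 mm.
- sensor_head (a point): Centre line of the sensor head at the free end of the swing arm, 100 mm from the post's axis, at height 150 mm. The head is a white upright probe 26 mm wide, from 114 to 168 mm high. The arm is a level steel bar 10 mm thick at height 150 mm, from post to head.
- sensor_arm (a joint): Angle of the swing arm about the post, rad: 0 when it points straight at the carousel's axis, so that the head is above the station; positive values turn it clockwise from above. It starts swung out, at 1.0 to 1.6, moves between -0.9 and 1.9, takes about 1 N half-way along the arm, and stays where it is left.
- beaker: Open glass beaker, 54 mm wide, 70 mm high (top at 92 mm in its seat), loose in one of the two carousel seats nearest the station, with about 6 mm of play; it has no lid. Origin at the centre of its underside.
- cup_a: Lidded white sample cup, 62 mm wide, 66 mm high (top at 88 mm), loose in another seat. Origin at the centre of its underside.
- cup_b: A second lidded sample cup of the same size, loose in the third seat.
- timer: Bench timer, 62 x 66 x 20 mm, flat on the bench to the left; bystander. Origin at the centre of its underside.
- petri: Petri dish with lid, 91 mm wide, 15 mm high, on the bench to the right; bystander. Origin at the centre of its underside.
- small_bottle: Small capped bottle, 46 mm wide, 96 mm high, on the bench to the right; bystander. Origin at the centre of its underside.
Mind the look-alikes: they are no part of the job. Leave any brown look-alike of the cup_b alone. What is shaped like the cup_a but blue is not meant.

How it is judged (in metres and radians):
On the way:
1. the beaker stands at the reading station while the swing arm is still swung out (horizontal distance between beaker and station below 0.018 m and horizontal distance between sensor_head and station above 0.05 m), for 0.2 s.
At the end, for the whole second after the job is handed in: The beaker's centre is within 18 mm of the reading station (seen from above) and within 16 mm of the sensor head's centre line, at rest; beaker and both cups stand upright in their seats (underside below 30 mm, tilt under 0.15 rad) (horizontal distance between beaker and station below 0.018 m and horizontal distance between beaker and sensor_head below 0.016 m and linear speed of beaker below 0.02 m/s and height (world z) of each of beaker, cup_a, cup_b below 0.03 m and angle between each of beaker, cup_a, cup_b's own z axis and vertical below 0.15 rad); the robot touches nothing.
It fails at once if a vessel in the carousel is touched (more than 0.5 N) (contact force between any of the fingers, the arm and beaker above 0.5 N or contact force between any of the fingers, the arm and cup_a above 0.5 N or contact force between any of the fingers, the arm and cup_b above 0.5 N).
It fails at once if a vessel is lifted or tipped (height (world z) of any of beaker, cup_a, cup_b above 0.035 m or angle between any of beaker, cup_a, cup_b's own z axis and vertical above 0.3 rad).
It fails at once if a bystander is moved by more than 15 mm (distance of any of timer, petri, small_bottle from where it was at the start of the episode above 0.015 m).
It also fails if it takes over 61 s, if anything falls off the work surface, if the arm or the gripper's body presses on something with over 40 N, if the wrist force passes 120 N, or if a joint passes its speed limit or range.

## Working session

There is one attempt and no reset: what is moved stays moved. The work goes in short steps, each a Python script; the robot and the scene stay as the last script left them, time stands still between calls to the robot, and variables do not carry over. Pictures are saved under pics/ and viewed, at most 10 in all, crops included, and the job is handed in when it is done.

```bash
ls; mkdir -p pics
python3 - <<'E'
from plant import manip
import cv2,pickle
for n in("scene","side"):
    s=manip.snapshot(n); pickle.dump(s,open(f"pics/{n}0.pkl","wb")); cv2.imwrite(f"pics/{n}0.png",cv2.resize(s["img"][:,:,::-1],(800,600),interpolation=cv2.INTER_CUBIC))
    print(n,s["K"],s["D"],s["world_to_cam"])
st=manip.state();print(st["orientation"],st["width"],manip.pinch_z,st["time_s"])
E
```

```text
pics
scene [[456.55004395   0.         259.90921456]
 [  0.         456.55004395 182.4758723 ]
 [  0.           0.           1.        ]] [-0.15216678  0.          0.          0.          0.        ] [[-8.80202015e-01 -4.74515171e-01  8.93118471e-03  4.44102779e+02]
 [ 3.72607204e-01 -6.79267497e-01  6.32265403e-01 -2.86973096e+02]
 [-2.93952862e-01  5.59849105e-01  7.74700390e-01 -1.46530111e+03]
 [ 0.00000000e+00  0.00000000e+00  0.00000000e+00  1.00000000e+00]]
side [[487.23571087   0.         250.30882726]
 [  0.         487.23571087 189.16845911]
 [  0.           0.           1.        ]] [0.02680319 0.         0.         0.         0.        ] [[-8.43797256e-02 -9.96284972e-01 -1.72138379e-02  1.57458116e+01]
 [ 4.94237016e-01 -5.68472008e-02  8.67466523e-01 -3.71375412e+02]
 [-8.65222419e-01  6.46888713e-02  4.97197663e-01 -1.12624752e+03]
 [ 0.00000000e+00  0.00000000e+00  0.00000000e+00  1.00000000e+00]]
[-1.48244917e-04 -1.16608577e-01  9.93177579e-01  8.45068972e-04] 85.03134799905995 18.700000000000003 0.1
```

View pics/scene0.png

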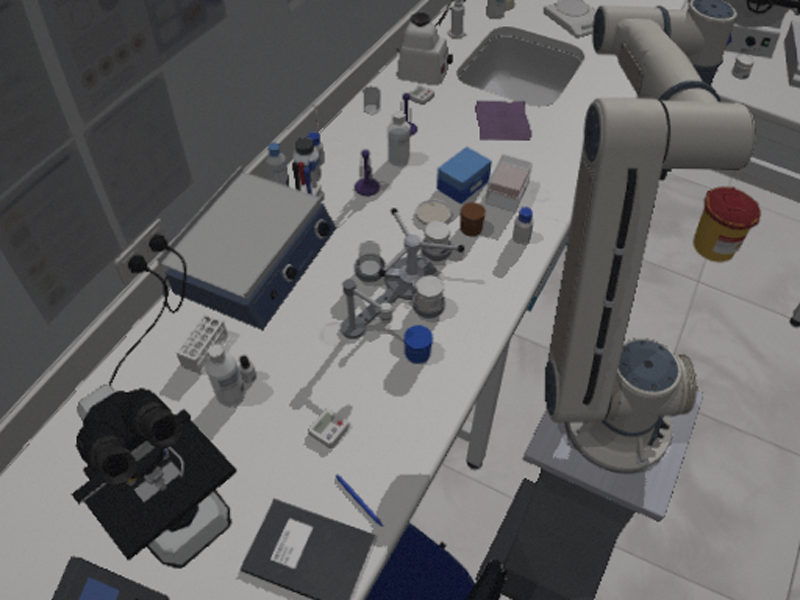

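View pics/side0.png

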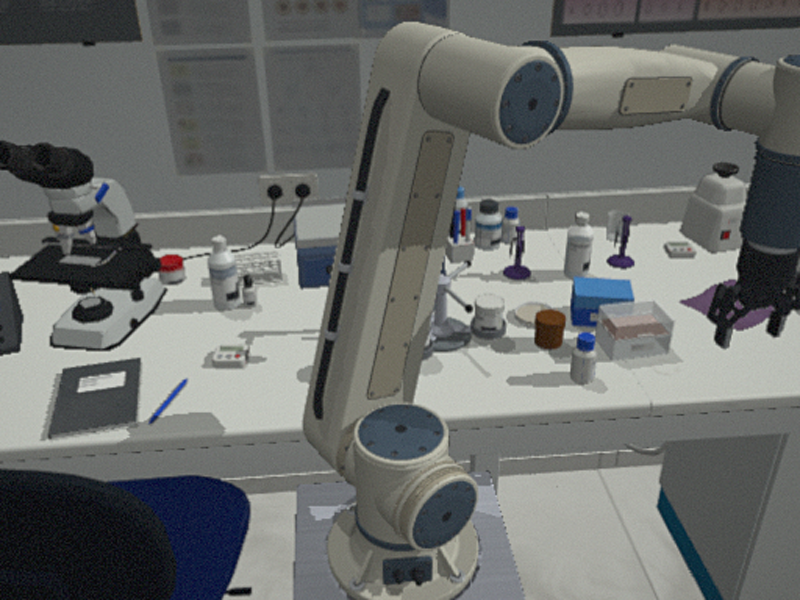

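The scene view shows the carousel hub near (412,245), the post near (350,290) and the swing arm with its head at (386,313). The open beaker is at (370,262). White cups are at (436,238) and (429,295). The look-alikes are a brown cup (472,219), a blue cup (418,344), and a loose glass (371,98) far off. In the side view the arm hides most of the carousel. Next is a close crop of the carousel.

Run:
```python
import cv2,pickle
s=pickle.load(open("pics/scene0.pkl","rb"))["img"][125:235,205:325,::-1]
cv2.imwrite("pics/crop0.png",cv2.resize(s,None,fx=5,fy=5,interpolation=cv2.INTER_CUBIC))
```

```text
(no output)
```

View pics/crop0.png

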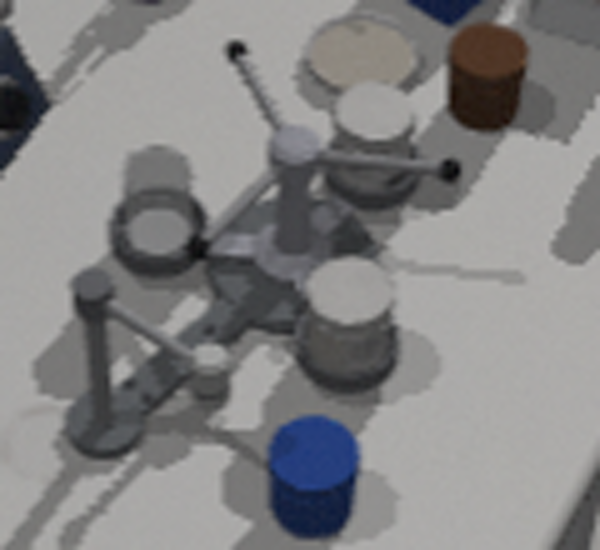

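The crop shows the hub top (295,145), spoke balls (237,49), (450,170) and (199,246), collar top (94,284) and head top (211,357). The glass beaker is at (160,220) and is the only clear vessel in the carousel. The cup lids are at (374,108) and (349,288). I'll fit the model to these points.

```bash
cat > h.py <<'E'
import numpy as np,cv2
from scipy.optimize import least_squares
def proj(s,P):
    P=np.atleast_2d(P).astype(float); W=s["world_to_cam"]
    c=P@W[:3,:3].T+W[:3,3]; c=c*[1,-1,-1]
    return cv2.projectPoints(c.reshape(-1,1,3),np.zeros(3),np.zeros(3),s["K"],np.array(s["D"],float))[0].reshape(-1,2)
def unproj(s,uv,z):
    d=cv2.undistortPoints(np.array([[uv]],float),s["K"],np.array(s["D"],float))[0,0]
    W=s["world_to_cam"];R=W[:3,:3];o=-R.T@W[:3,3]
    r=R.T@np.array([d[0],-d[1],-1.]);return o+r*(z-o[2])/r[2]
def pts(p):  # ax,ay,car,stand,arm
    a=np.array(p[:2]);u=lambda t:np.array([np.cos(t),np.sin(t)])
    post=a+200*u(p[3]);hd=post-100*u(p[3]-p[4])
    L=[[*a,140]]+[[*(a+110*u(p[2]+k*2*np.pi/3)),125] for k in range(3)]+[[*post,163],[*hd,168]]
    st=a+100*u(p[3])
    return np.array(L),st,post,hd
def fit(s,uv,p0):
    w=np.isfinite(np.array(uv,float))
    r=least_squares(lambda p:(proj(s,pts(p)[0])-np.array(uv,float))[w],p0,x_scale=[10,10,.1,.1,.1])
    return r
E
python3 - <<'E'
import pickle
from h import *
s=pickle.load(open("pics/scene0.pkl","rb"))
c=np.array([[295,145],[237,49],[450,170],[199,246],[94,284],[211,357]],float)/5+[204.6,124.6]
zs=[140,125,125,125,163,168]
U=[unproj(s,u,z) for u,z in zip(c,zs)]
for u in U: print(u.round(1))
a=U[0]
for k in (1,2,3): d=U[k]-a; print("ball",np.hypot(*d[:2]),np.degrees(np.arctan2(d[1],d[0])))
d=U[4]-a;print("post",np.hypot(*d[:2]),np.degrees(np.arctan2(d[1],d[0])))
d=U[5]-U[4];print("head",np.hypot(*d[:2]),np.degrees(np.arctan2(d[1],d[0])))
for n,q,z in(("bkbase",(158,232),22),("lidb",(374,108),88),("lida",(349,288),88)):
    d=unproj(s,np.array(q)/5+[204.6,124.6],z)-a;print(n,d+a,np.hypot(*d[:2]),np.degrees(np.arctan2(d[1],d[0])))
E
```

```text
[ 562.6 -132.3  140. ]
[ 651.6 -209.1  125. ]
[ 462.2 -176.1  125. ]
[582.2 -30.3 125. ]
[609.7  58.5 163. ]
[511.6  77.4 168. ]
ball 117.5985419804599 -40.80618234724103
ball 109.55551044544163 -156.39220240701584
ball 103.84712546480203 79.10306182167835
post 196.5541937112429 76.12914934150605
head 99.95619305031293 169.11360558662346
bkbase [ 660.44832381 -102.64742639   22.        ] 102.22978797502556 16.845764809011612
lidb [ 550.80807685 -236.52380897   88.        ] 104.91594836679276 -96.45629828085096
lida [488.32723362 -74.10286631  88.        ] 94.34530843168399 141.93399390073589
```

```bash
cat >> h.py <<'E'
def down(a): return [0.,float(np.cos(a/2)),float(np.sin(a/2)),0.]
def pose(ax,th,r,lag,z):  # push CCW: tool sits 'lag' clockwise of spoke line; tool x along +tangent
    u=np.array([np.cos(th),np.sin(th)]);t=np.array([-u[1],u[0]])
    q=np.array(ax)+r*u-lag*t
    return [float(q[0]),float(q[1]),float(z)],down((th+np.pi/2+2*np.pi)%(2*np.pi))
E
python3 - <<'E'
import pickle
from h import *
from plant import manip
s=pickle.load(open("pics/scene0.pkl","rb"))
c=np.array([[295,145],[199,246],[237,49],[450,170],[94,284],[211,357]],float)/5+[204.6,124.6]
# spokes order CCW: 79(-),-161(199),-41
c=c[[0,1,3,2,4,5]]
r=fit(s,c,[563,-132,1.38,1.33,1.5]);p=r.x
print(p.round(3),np.degrees(p[2:]).round(1)); print(r.fun.reshape(-1,2).round(2))
np.save("p0.npy",p)
ax=p[:2];th=p[2]+2*np.pi/3
for k in range(0,61,20):
  P,Q=pose(ax,th+np.radians(k),75,16,110);j=manip.inverse_kinematics(P,Q);print(k,np.round(P),None if j is None else np.round(j,2))
E
```

```text
[ 564.606 -136.779    1.41     1.343    1.538] [80.8 77.  88.1]
[[ 0.1  -1.03]
 [-0.3   0.41]
 [ 0.08  0.11]
 [ 0.06  0.64]
 [ 0.08 -0.1 ]
 [-0.01 -0.01]]
0 [ 489. -148.  110.] [ 0.01  0.25 -0.22  0.   -1.1   0.35]
20 [ 497. -174.  110.] [-0.04  0.28 -0.18  0.   -1.11  0.75]
40 [ 514. -194.  110.] [-0.08  0.32 -0.12  0.   -1.13  1.14]
60 [ 537. -208.  110.] [-0.1   0.37 -0.05  0.   -1.16  1.51]
```

The fit is consistent: residuals are 1 px or less, reach and sizes match, and the arm angle of 1.54 is in range. I'll push the spoke at 201° counter-clockwise by about 55°.

Run:
```python
import pickle
from h import *
from plant import manip
p=np.load("p0.npy");ax=p[:2];th=p[2]+2*np.pi/3
manip.clamp(20)
P,Q=pose(ax,th,75,38,230);manip.reach(P,Q)
P,Q=pose(ax,th,75,38,110);manip.movel(P,vel=120)
print(manip.state()["time_s"])
for k in (0,14,28,42,55):
    P,Q=pose(ax,th+np.radians(k),75,16,110);manip.movel(P,Q,vel=50)
    st=manip.state();print(k,st["time_s"],np.round(st["force"],1),np.round(st["ee_pos"],1))
P,Q=pose(ax,th+np.radians(55),75,40,110);manip.movel(P,Q,vel=80)
P[2]=230;manip.movel(P,Q,vel=150)
s=manip.snapshot("scene");pickle.dump(s,open("pics/s1.pkl","wb"))
print(manip.state()["time_s"])
cv2.imwrite("pics/c1.png",cv2.resize(s["img"][125:235,205:325,::-1],None,fx=5,fy=5,interpolation=cv2.INTER_CUBIC))
```

```text
3.9667
0 4.5583 [-0.1 -0.3  0.2] [ 488.8 -148.7  109.9]
14 5.0833 [ 0.5 -0.3  0.8] [ 493.8 -166.3  110. ]
28 5.6083 [ 0.  -0.5 -0.7] [ 503.  -182.5  110. ]
42 6.1333 [-1.   0.2 -0.2] [ 516.  -195.9  110. ]
55 6.6333 [ 0.3 -0.1  0.4] [ 530.5 -205.4  110. ]
8.0833
```

View pics/c1.png

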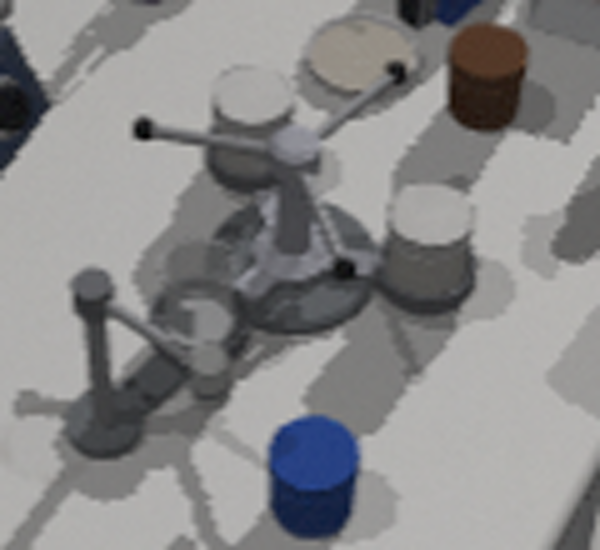

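The carousel has turned. The balls are now at (143,128), (397,71) and (344,269), and the beaker is at about (200,310) on the foot bar beside the post. I'll check the angle.

Run:
```python
import pickle
from h import *
s=pickle.load(open("pics/s1.pkl","rb"));p0=np.load("p0.npy")
f=lambda q:np.array(q,float)/5+[204.6,124.6]
c=[f(q) for q in [(295,145),(344,269),(397,71),(143,128),(94,284),(211,357)]]
# order: angle ~136 (344,269), then 256 (397,71), 16 (143,128)
r=fit(s,c,[*p0[:2],p0[2]+.96,*p0[3:]]);p=r.x
print(p.round(3),np.degrees(p[2:]).round(1));print(r.fun.reshape(-1,2).round(2))
a=(p[2]-np.pi/3);print("beaker-stand deg",np.degrees(a-p[3]),np.degrees(a-p0[3]))
_,st,post,hd=pts(p);print(st,post,hd)
for z in(22,92):
  t=np.linspace(0,6.28,40);q=proj(s,np.c_[st[0]+27*np.cos(t),st[1]+27*np.sin(t),0*t+z]);q=(q-[204.6,124.6])*5;print(z,q.min(0),q.max(0))
np.save("p1.npy",p)
```

```text
[ 564.669 -136.146    2.369    1.343    1.532] [135.7  77.   87.8]
[[-0.   -0.92]
 [ 0.02  0.1 ]
 [-0.18  0.56]
 [ 0.18  0.26]
 [-0.03  0.03]
 [ 0.01  0.01]]
beaker-stand deg -1.2235617342790972 -1.220922689238433
[587.21566548 -38.72030622] [609.7618726   58.70488839] [511.53312703  77.44291241]
22 [163.75456073 299.11897253] [238.69730716 357.99578659]
92 [160.80101409 236.52928241] [238.30304569 296.08470786]
```

The beaker is 1.2° (about 2 mm) from the station line, which is good. Next is the swing arm.

Run:
```python
import pickle
from h import *
from plant import manip
p=np.load("p1.npy");_,st,post,hd=pts(p)
th=p[3]-p[4]+np.pi
def ps(k,lag,z):
    P,Q=pose(post,th+np.radians(k),52,lag,z);return P,down(th+np.radians(k)-np.pi/2)
for k in range(0,88,29): assert manip.inverse_kinematics(*ps(k,16,137)) is not None
manip.reach(*ps(0,40,235))
manip.movel(ps(0,40,137)[0],vel=120)
K=np.degrees(p[4])-0.5
for k in (0,*np.linspace(0,K,7)[1:]):
    manip.movel(*ps(k,16,137),vel=45)
    s=manip.state();print(round(k,1),s["time_s"],np.round(s["force"],1))
manip.movel(*ps(K,42,137),vel=80)
P,Q=ps(K,42,240);manip.movel(P,vel=150)
P[0]-=140;P[1]+=130;manip.reach(P,Q)
s=manip.snapshot("scene");pickle.dump(s,open("pics/s2.pkl","wb"))
print(manip.state()["time_s"])
cv2.imwrite("pics/c2.png",cv2.resize(s["img"][125:235,205:325,::-1],None,fx=5,fy=5,interpolation=cv2.INTER_CUBIC))
```

```text
Traceback (most recent call last):
AssertionError
```

Run:
```python
from h import *
from plant import manip
p=np.load("p1.npy");_,st,post,hd=pts(p);th=p[3]-p[4]+np.pi
print(np.round(manip.state()["joint_pos"],2))
for k in range(0,88,29):
  P,Q=pose(post,th+np.radians(k),52,16,137)
  for o in (-90,90,0,180,-60,-30):
    j=manip.inverse_kinematics(P,down(th+np.radians(k+o)));print(k,np.round(P),o,None if j is None else np.round(j,2))
```

```text
[-0.09  0.25  0.09 -0.   -1.42  1.41]
0 [562.  84. 137.] -90 [ 0.42  0.34 -0.02  0.   -1.21  2.53]
0 [562.  84. 137.] 90 [ 0.42  0.34 -0.02  0.   -1.21 -0.61]
0 [562.  84. 137.] 0 [ 0.42  0.34 -0.02  0.   -1.21 -2.18]
0 [562.  84. 137.] 180 [ 0.42  0.34 -0.02  0.   -1.21  0.96]
0 [562.  84. 137.] -60 [ 0.42  0.34 -0.02  0.   -1.21  3.05]
0 [562.  84. 137.] -30 [ 0.42  0.34 -0.02  0.   -1.21 -2.71]
29 [555.  58. 137.] -90 None
29 [555.  58. 137.] 90 [ 0.38  0.32 -0.05  0.   -1.2  -0.07]
29 [555.  58. 137.] 0 [ 0.38  0.32 -0.05  0.   -1.2  -1.64]
29 [555.  58. 137.] 180 [ 0.38  0.32 -0.05  0.   -1.2   1.5 ]
29 [555.  58. 137.] -60 [ 0.38  0.32 -0.05  0.   -1.2  -2.68]
29 [555.  58. 137.] -30 [ 0.38  0.32 -0.05  0.   -1.2  -2.16]
58 [563.  31. 137.] -90 [ 0.33  0.33 -0.04  0.   -1.21 -2.65]
58 [563.  31. 137.] 90 [ 0.33  0.33 -0.04  0.   -1.21  0.49]
58 [563.  31. 137.] 0 [ 0.33  0.33 -0.04  0.   -1.21 -1.08]
58 [563.  31. 137.] 180 [ 0.33  0.33 -0.04  0.   -1.21  2.06]
58 [563.  31. 137.] -60 [ 0.33  0.33 -0.04  0.   -1.21 -2.13]
58 [563.  31. 137.] -30 [ 0.33  0.33 -0.04  0.   -1.21 -1.6 ]
87 [582.  12. 137.] -90 [ 0.29  0.36  0.01  0.   -1.22 -2.1 ]
87 [582.  12. 137.] 90 [ 0.29  0.36  0.01  0.   -1.22  1.04]
87 [582.  12. 137.] 0 [ 0.29  0.36  0.01  0.   -1.22 -0.53]
87 [582.  12. 137.] 180 [ 0.29  0.36  0.01  0.   -1.22  2.61]
87 [582.  12. 137.] -60 [ 0.29  0.36  0.01  0.   -1.22 -1.58]
87 [582.  12. 137.] -30 [ 0.29  0.36  0.01  0.   -1.22 -1.05]
```

Using +90: the last joint then goes from -0.61 to 1.04.

Run:
```python
import pickle
from h import *
from plant import manip
p=np.load("p1.npy");_,st,post,hd=pts(p)
th=p[3]-p[4]+np.pi
def ps(k,lag,z): return pose(post,th+np.radians(k),52,lag,z)
manip.reach(*ps(0,40,235))
manip.movel(ps(0,40,137)[0],vel=120)
K=np.degrees(p[4])-0.5
for k in (0,*np.linspace(0,K,7)[1:]):
    manip.movel(*ps(k,16,137),vel=45)
    s=manip.state();print(round(k,1),s["time_s"],np.round(s["force"],1))
manip.movel(*ps(K,42,137),vel=80)
P,Q=ps(K,42,240);manip.movel(P,vel=150)
P[0]-=140;P[1]+=130;manip.reach(P,Q)
s=manip.snapshot("scene");pickle.dump(s,open("pics/s2.pkl","wb"))
print(manip.state()["time_s"])
cv2.imwrite("pics/c2.png",cv2.resize(s["img"][125:235,205:325,::-1],None,fx=5,fy=5,interpolation=cv2.INTER_CUBIC))
```

```text
0 11.525 [0.5 0.9 0. ]
14.5 11.9833 [ 0.5 -0.7 -0.1]
29.1 12.4417 [0.7 0.4 0.5]
43.6 12.9 [0.4 0.5 0.1]
58.2 13.3583 [ 0.   0.5 -0.1]
72.7 13.8167 [ 0.7 -0.3 -0. ]
87.3 14.275 [0.6 0.2 0.9]
16.4167
```

View pics/c2.png

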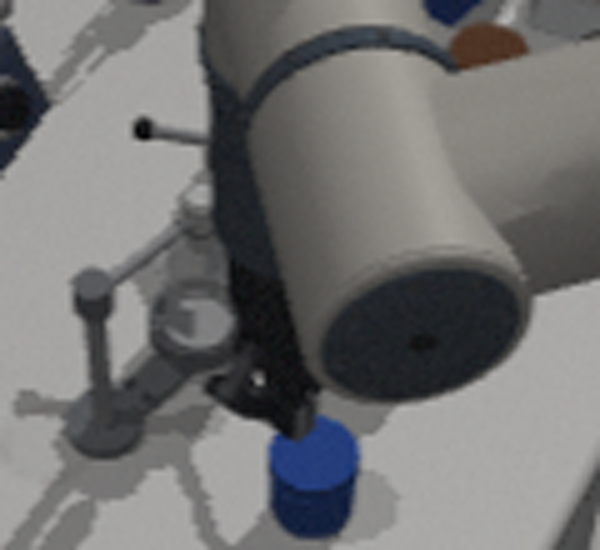

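The head is now near (196,190), above the beaker seat, with the collar at (93,285). The robot hides part of the view, so I'll return to the start pose for a clear check.

Run:
```python
import pickle
from h import *
from plant import manip
manip.move_joints([-1.052,0.255,0.108,0,-1.424,-0.285])
s=manip.snapshot("scene");pickle.dump(s,open("pics/s3.pkl","wb"))
print(manip.state()["time_s"])
cv2.imwrite("pics/c3.png",cv2.resize(s["img"][145:215,215:305,::-1],None,fx=8,fy=8,interpolation=cv2.INTER_CUBIC))
_,st,post,hd=pts(np.load("p1.npy"))
t=np.linspace(0,6.28,40)
for n,r,z in(("headtop",13,168),("bkrim",27,92),("bkbase",27,22)):
  q=(proj(s,np.c_[st[0]+r*np.cos(t),st[1]+r*np.sin(t),0*t+z])-[214.6,144.6])*8;print(n,q.min(0).round(),q.max(0).round())
```

```text
19.0917
headtop [205. 126.] [267. 173.]
bkrim [177. 218.] [301. 314.]
bkbase [182. 319.] [302. 413.]
```

View pics/c3.png

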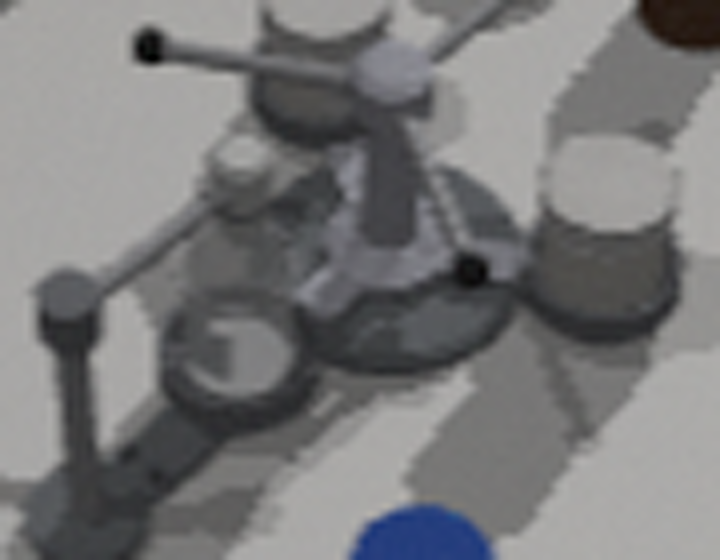

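The head top is at about (240,156) against (236,150) predicted for the station. The beaker is centred at about x = 242, matching the prediction, and standing upright in its seat. Both are within about 3 mm, and the robot is clear.

```bash
python3 -c "
from plant import manip
print(manip.close_job())"
```

```text
the job is handed in; nothing more can be done
None
```

I handed the job in at about 19 s on the robot clock, with the beaker at the reading station and the sensor head above it, both about 3 mm from centre or better by the last picture; the judge returned no verdict.

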